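# Click the packing tally round to the pointer

## Robot

A 6-joint arm with a two-finger parallel gripper is mounted at the origin on the work surface. World frame = base frame: x ahead of the robot, y to its left, z up, the work surface at z = 0. Lengths are in m, angles in rad, forces in N, time in s.
With the tool pointing down it reaches from about 0.25 to 0.8 m from the base axis. Payload 3.9 kg.
Tool frame: the origin (TCP) lies on the centre line of the jaws, within the pads' length; the fingertips stand 19 mm ahead of it and the grasp point (between the pads) is the TCP; z points along the fingers, x is the direction in which the jaws open and shut, and the axes are right-handed (so a half turn about z gives the same grasp; the last joint's range is limited). The gripper opens to 85 mm and grips with 20 to 120 N. Pads are 22 mm wide; open, the fingers measure 114 mm over their backs; the gripper's body (76 mm by 85 mm) begins 54 mm behind the grasp point. The pads swing forward as they close: fully open they stand 13 mm farther back than shut.
Start: joints at [1.293, 0.26, -0.138, 1.173, 0, 1.571], TCP at [0.144, 0.505, 0.25] pointing down, gripper open.
Joint ranges: [-2.78, 2.78], [-0.83, 1.72], [-1.28, 1.37], [-1.9, 2.12], [-1.57, 1.48], [-3.14, 3.14]. Speed limits (rad/s): [2.57, 2.57, 3.14, 3.14, 3.14, 3.14].

## Interface

Orientations are given as a 3x3 rotation matrix whose columns are the frame's x, y, z axes.
In Python, from bench import * gives the robot as it stands.
- The arm moves only by the tool apply_moves, never from a script. Its argument "targets" is a list of rows, each a list of 2 entries, a list of its own where there are three numbers: the shift along the tool's x, y, z in units of 400 mm (1.0 is 400 mm), then the turn, a rotation vector about the tool's x, y, z in units of 2 pi rad (1.0 is 2 pi rad). In form: [[[tx, ty, tz], [wx, wy, wz]], ...]. A call has 1 to 8 rows; each row is the pose to reach, as a shift and turn from the pose commanded when the call began, along the tool's axes at that moment, turning the shorter way round; what a row does not reach only later rows make up. A row lasts 1/10 s, in which the tool goes at most 50 mm and 8.59 degrees, less where a joint would pass 70% of its speed; a pose out of reach is approached as far as the arm can. A call with a number of a shift or a turn outside -1 to 1 is refused whole. A call with a gripper value outside its range is refused whole. "jaw" is the opening, from 0 (shut) to 1 (fully open), set as the call begins (left out, the last holds). The fingers move at their own pace and stop on an object; "grip_force" is the grip in N (left out, the last holds). Time passes only in rows, so rows that repeat a pose let the fingers close. It gives the time, the measured TCP pose, the force and the opening at its end, in the units of the state.
- read_state(): the state, without advancing time (a new reading comes with each control period).
- read_camera(name): name is "scene" or "side" or "wrist"; returns a dict with "frame" (400x640x3 uint8, red, green, blue), "depth" (400x640 float32, m along the optical axis (not along the pixel's ray), 0 where there is no reading), "K" (3x3 intrinsics, pixels), "D" ([k1, k2, p1, p2, k3] as OpenCV has them; the pictures are not rectified), "pose" (4x4, takes a point from camera to world coordinates). Camera axes: x right, y down, z forward; pixel columns grow to the right and rows downward; lengths in m; the calibration is good to about 2 mm. A picture is of the moment at which its call begins.
- hand_in(): hands the job in, once; it reports no verdict.
The state is a dict: "clock": time; "joint_pos": joint angles; "qd": joint speeds; "joint_efforts": joint torques, N m; "position": TCP position; "tool_rot": TCP orientation; "wrist_force": force on the tool from outside, world axes, zero at the start; "torque": the same for the moment, N m; "opening": opening from 0.0 (shut) to 1.0 (fully open).
Only numpy, scipy, OpenCV 4.12 (cv2) and the standard library are available. Lean on these libraries where they do the work, as an engineer would, in place of code of your own. Each camera call takes 0.05 s, during which the arm holds its last target.

## Task

The carton is packed: with a fingertip, flick the arms of the tally counter's thumbwheel clockwise (seen from above), click by click, until the arm with the raised pip rests at the fixed pointer, and no further. It is two to four clicks away; let the wheel rest a moment in the last click before the pointer. Touch the wheel only lightly, do not lift or shove the counter, and leave the jar, the tape roll and the carton where they are.

Things in the scene. Friction and masses are not known exactly. Their poses are not given: they have to be found in the camera images.
- counter: Tally counter standing loose on the table, about 3 kg. Origin: centre of its underside, on the wheel's upright axis; z up, +x towards its pointer. Round grey foot 144 mm across, 8 mm thick; a column 62 mm across up to 28 mm; above it a level black thumbwheel. Over the foot, outside the column, all is free except the pointer post.
- hub (a point): Centre of the thumbwheel's top face, on its axis, 48 mm above the table. The wheel is 14 mm thick (34 to 48 mm above the table): a hub 52 mm across and six equal arms, every 60 degrees, each 10 mm wide, their rounded ends 55 mm from the axis. At rest in a click the arms stand at 0, 60, 120, 180, 240 and 300 degrees from the counter's +x. A steel cap 22 mm across, 5 mm tall is on the hub.
- wheel (a joint): Turn of the wheel in rad, growing clockwise from above; a click is 1.047 rad (60 deg). Starts in the click at 0, 1.047 or 2.094; at 4.189 the pip is at the pointer. End stops at -0.3 and 5.5. Sprung clicks: leaving one takes about 1 to 3 N at an arm; past half way (30 deg) the wheel snaps on into the next click, short of it it falls back.
- pip (a point): Top of the raised steel pip, 10 mm across and 12 mm tall, on one of the six arms, 42 mm from the wheel's axis, 60 mm above the table. At joint value q it lies (240 degrees minus q) counterclockwise from the counter's +x.
- pointer (a point): Inner end of the fixed pointer's pin (6 mm thick), 53.5 mm from the wheel's axis in the counter's +x direction, 56 mm above the table. Its steel post stands on the foot 59 to 69 mm from the axis, 16 mm wide, 59 mm tall.
- jar: Bystander: closed jar with a blue lid, 72 mm across, 110 mm tall, origin at the centre of its underside. Leave alone.
- tape: Bystander: roll of brown tape lying flat, 100 mm across, 48 mm tall, origin at the centre of its underside. Leave alone.
- carton: Bystander: open cardboard tray 80 x 170 x 45 mm, long side along its y, origin at the centre of its underside. Leave alone.
Mind the look-alikes: they are no part of the job. What is shaped like the counter but pink or purple is not meant.

How it is judged:
On the way:
1. the wheel settles in the last click before the pointer (value of joint wheel between 2.992 and 3.292 rad and velocity of joint wheel between -0.15 and 0.15 rad/s), for 0.2 s.
At the end, for the whole second after the job is handed in: The wheel is at rest in the click at 4.189 rad (within 0.12), the pip at the pointer (within 16 mm in plan); the counter stands upright within 20 mm of where it was, and the jar, tape roll and carton within 20 mm of where they were (value of joint wheel between 4.069 and 4.309 rad and velocity of joint wheel between -0.15 and 0.15 rad/s and horizontal distance between pip and pointer below 0.016 m and distance of each of counter, jar, tape, carton from where it was at the start of the episode below 0.02 m and angle between counter's own z axis and vertical below 0.05 rad); the robot touches nothing.
It fails at once if the pip is taken past the pointer (value of joint wheel above 4.789 rad).
It fails at once if the counter is lifted, tipped or shoved (more than 30 mm) (height (world z) of counter above 0.008 m or angle between counter's own z axis and vertical above 0.15 rad or distance of counter from where it was at the start of the episode above 0.03 m).
It fails at once if the fingers press on the counter with more than 20 N (contact force between the fingers and counter above 20 N).
It fails at once if a bystander is lifted, tipped or moved (more than 30 mm) (distance of any of jar, tape, carton from where it was at the start of the episode above 0.03 m or angle between any of jar, tape, carton's own z axis and vertical above 0.3 rad).
It also fails if it takes over 61 s, if anything falls off the work surface, if the arm or the gripper's body presses on something with over 40 N, if the wrist force passes 120 N, or if a joint passes its speed limit or range.

## Working session

There is one attempt and no reset: what is moved stays moved. The work goes in short steps, Python scripts to look and compute and a tool call to move; the robot and the scene stay as the last step left them, time stands still between calls to the robot, and variables do not carry over. Pictures are saved under pics/ and viewed, and the job is handed in when it is done.

Besides the shell and the picture viewer there is one more tool, called in YAML: its name, and indented under it one key for each argument. apply_moves: Moves the arm, as the interface text tells. Its arguments: {"type":"object","properties":{"targets":{"type":"array","items":{"type":"array"}},"jaw":{"type":"number"},"grip_force":{"type":"number"}},"required":["targets"]}

```bash
ls; mkdir -p pics
python3 - <<'E'
from bench import *
import cv2,numpy as np,pickle
print(read_state())
for n in ["scene","side","wrist"]:
    c=read_camera(n); pickle.dump(c,open(f"pics/{n}0.pkl","wb"))
    cv2.imwrite(f"pics/{n}0.png",c["frame"][:,:,::-1]); print(n,c["K"].tolist(),c["D"],c["pose"].round(3).tolist())
E
```

```text
pics
{'clock': 0.0, 'joint_pos': array([ 1.29299724e+00,  2.60651751e-01, -1.39372978e-01,  1.17268799e+00,
        2.20413852e-06,  1.57081798e+00]), 'qd': array([-0.0004839 , -0.00167987,  0.00109068, -0.00067363, -0.00076948,
       -0.00022218]), 'joint_efforts': array([ 1.40565840e-04, -4.05677176e+01,  2.53922635e+01,  1.87372731e-02,
        5.78864956e-05,  1.03190280e-05]), 'position': array([0.14379944, 0.50425589, 0.2494803 ]), 'tool_rot': array([[ 2.74260096e-01,  9.61655407e-01, -5.27669683e-04],
       [ 9.61653642e-01, -2.74260603e-01, -1.84231260e-03],
       [-1.91638888e-03, -2.16264212e-06, -9.99998164e-01]]), 'wrist_force': array([ 0.65128413, -0.07575897,  0.21840656]), 'torque': array([-0.03582555, -0.04037234,  0.05765541]), 'opening': 1.0008363700091205}
scene [[496.2670487545182, 0.0, 317.68530896646064], [0.0, 496.2670487545182, 201.24365018373345], [0.0, 0.0, 1.0]] [-0.02434801  0.          0.          0.          0.        ] [[0.841, 0.372, -0.393, 1.087], [0.541, -0.587, 0.602, -0.787], [-0.007, -0.719, -0.695, 0.995], [0.0, 0.0, 0.0, 1.0]]
side [[405.12645312125585, 0.0, 310.84739372066423], [0.0, 405.12645312125585, 206.26597401294777], [0.0, 0.0, 1.0]] [-0.09405447  0.          0.          0.          0.        ] [[0.945, -0.212, 0.25, 0.307], [-0.328, -0.572, 0.752, -0.804], [-0.017, -0.792, -0.61, 0.734], [0.0, 0.0, 0.0, 1.0]]
wrist [[316.25237129706875, 0.0, 315.18092937105627], [0.0, 316.25237129706875, 204.35215118072927], [0.0, 0.0, 1.0]] [-0.01060545  0.          0.          0.          0.        ] [[0.273, 0.926, 0.26, 0.077], [0.962, -0.262, -0.075, 0.524], [-0.001, 0.271, -0.963, 0.374], [0.0, 0.0, 0.0, 1.0]]
```

View pics/scene0.png

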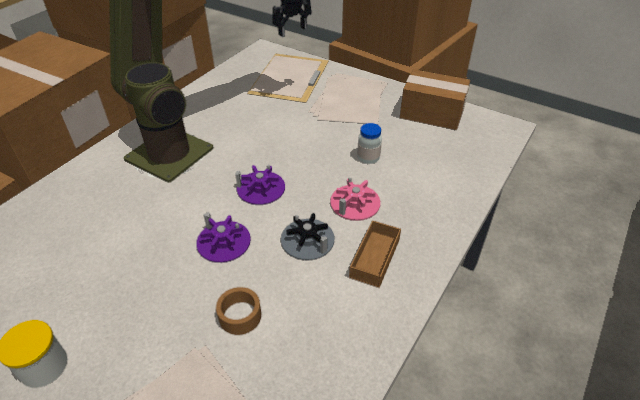

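View pics/side0.png

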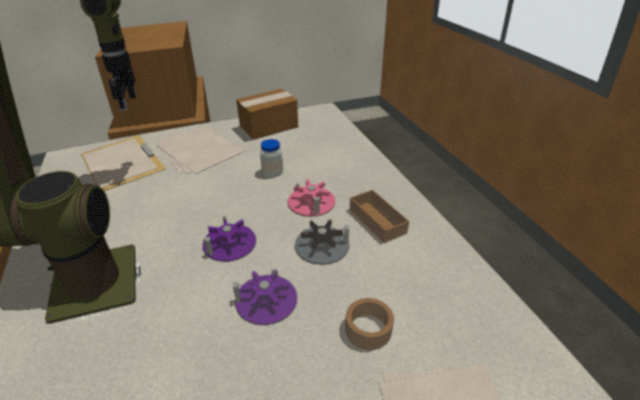

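View pics/wrist0.png

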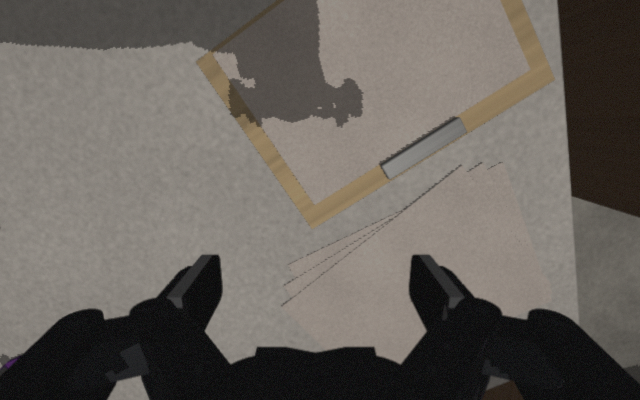

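Scene camera: these could be taken for the counter: grey foot with black wheel at (307,238), purple at (261,185) and (223,240), pink at (355,201). By the description it is the grey/black one at (307,238), which is (322,241) in the side view. The jar is at (369,143), the carton at (376,253) and the tape at (239,311). Next I'll take close crops and measure.

```bash
cat > h.py <<'E'
import numpy as np,cv2,pickle
def w2p(c,P):
    T=np.linalg.inv(c["pose"]); P=np.atleast_2d(P)
    return cv2.projectPoints(P@T[:3,:3].T+T[:3,3],np.zeros(3),np.zeros(3),c["K"],np.asarray(c["D"]))[0][:,0]
def cloud(c,box):
    u0,v0,u1,v1=box
    vv,uu=np.mgrid[v0:v1,u0:u1]; uv=np.stack([uu,vv],-1).reshape(-1,1,2).astype(float)
    n=cv2.undistortPoints(uv,c["K"],np.asarray(c["D"]))[:,0]
    d=c["depth"][v0:v1,u0:u1].reshape(-1)
    p=np.c_[n*d[:,None],d]; p=p@c["pose"][:3,:3].T+c["pose"][:3,3]
    return p,c["frame"][v0:v1,u0:u1].reshape(-1,3).astype(int),uv[:,0],d>0
def raylift(c,uv,z):
    n=cv2.undistortPoints(np.array(uv,float).reshape(-1,1,2),c["K"],np.asarray(c["D"]))[:,0]
    r=np.c_[n,np.ones(len(n))]@c["pose"][:3,:3].T; o=c["pose"][:3,3]
    return o+r*((z-o[2])/r[:,2])[:,None]
E
python3 - <<'E'
from h import *
for n,box in [("scene",(272,200,342,265)),("side",(285,205,360,270))]:
    c=pickle.load(open(f"pics/{n}0.pkl","rb")); u0,v0,u1,v1=box
    cv2.imwrite(f"pics/{n}0c.png",cv2.resize(c["frame"][v0:v1,u0:u1,::-1],None,fx=8,fy=8,interpolation=cv2.INTER_CUBIC))
    p,rgb,uv,ok=cloud(c,box)
    m=ok&(p[:,2]>0.004)&(p[:,2]<0.012)
    q=p[m][:,:2]
    (cx,cy),r=cv2.minEnclosingCircle(q.astype(np.float32)); print(n,"foot circ",cx,cy,r,m.sum())
    e=cv2.fitEllipse(cv2.convexHull(q.astype(np.float32))); print(e)
    t=ok&(p[:,2]>0.0505)
    print(np.c_[p[t],uv[t]].round(3))
E
```

```text
scene foot circ 0.5498178005218506 -0.035708360373973846 0.1394764482975006 1192
((0.5515741109848022, -0.036975231021642685), (0.23256738483905792, 0.28909844160079956), 36.40980911254883)
[[ 6.04e-01  5.70e-02  6.00e-02  3.39e+02  2.00e+02]
 [ 6.04e-01  6.30e-02  5.50e-02  3.40e+02  2.00e+02]
 [ 6.10e-01  5.80e-02  6.20e-02  3.41e+02  2.00e+02]
 [ 6.03e-01  5.90e-02  5.40e-02  3.39e+02  2.01e+02]
 [ 6.08e-01  5.50e-02  6.00e-02  3.40e+02  2.01e+02]
 [ 6.11e-01  5.60e-02  6.10e-02  3.41e+02  2.01e+02]
 [ 6.05e-01  5.50e-02  5.50e-02  3.39e+02  2.02e+02]
 [ 6.06e-01  5.90e-02  5.20e-02  3.40e+02  2.02e+02]
 [ 6.12e-01  5.40e-02  5.90e-02  3.41e+02  2.02e+02]
 [ 6.11e-01  5.60e-02  5.40e-02  3.41e+02  2.03e+02]
 [ 5.37e-01 -5.10e-02  5.90e-02  2.96e+02  2.15e+02]
 [ 5.39e-01 -5.00e-02  5.90e-02  2.97e+02  2.15e+02]
 [ 5.35e-01 -5.30e-02  5.50e-02  2.95e+02  2.16e+02]
 [ 5.40e-01 -5.60e-02  6.10e-02  2.96e+02  2.16e+02]
 [ 5.43e-01 -5.60e-02  6.20e-02  2.97e+02  2.16e+02]
 [ 5.43e-01 -5.10e-02  5.80e-02  2.98e+02  2.16e+02]
 [ 5.34e-01 -5.60e-02  5.30e-02  2.94e+02  2.17e+02]
 [ 5.40e-
[... 12573 characters left out ...]
 2.32e+02]
 [ 5.78e-01 -7.60e-02  5.30e-02  3.22e+02  2.32e+02]
 [ 5.80e-01 -7.60e-02  5.20e-02  3.23e+02  2.32e+02]
 [ 5.82e-01 -7.80e-02  5.40e-02  3.24e+02  2.32e+02]
 [ 6.03e-01 -8.20e-02  5.10e-02  3.32e+02  2.32e+02]
 [ 5.36e-01 -6.40e-02  5.30e-02  3.05e+02  2.33e+02]
 [ 5.72e-01 -7.60e-02  5.20e-02  3.20e+02  2.33e+02]
 [ 5.74e-01 -7.80e-02  5.30e-02  3.21e+02  2.33e+02]
 [ 5.76e-01 -7.80e-02  5.20e-02  3.22e+02  2.33e+02]
 [ 5.79e-01 -8.00e-02  5.30e-02  3.23e+02  2.33e+02]
 [ 5.82e-01 -7.90e-02  5.20e-02  3.24e+02  2.33e+02]
 [ 5.61e-01 -7.50e-02  5.10e-02  3.16e+02  2.34e+02]
 [ 5.75e-01 -8.30e-02  5.30e-02  3.22e+02  2.34e+02]
 [ 5.84e-01 -1.08e-01  5.10e-02  3.29e+02  2.40e+02]]
```

View crops.

View pics/scene0c.png

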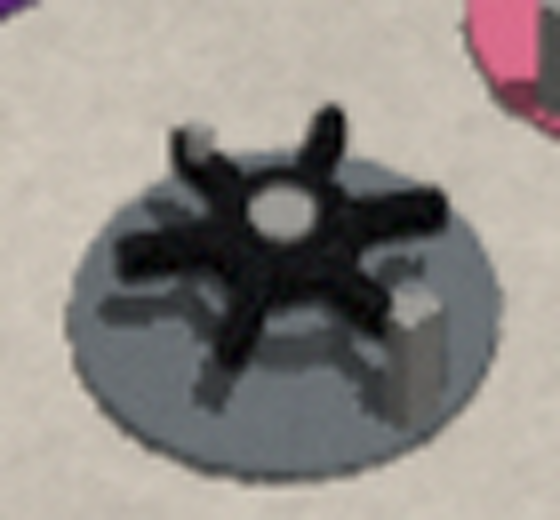

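View pics/side0c.png

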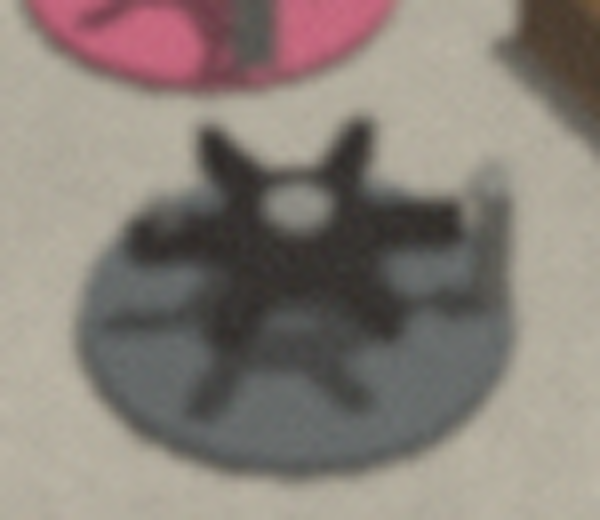

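```bash
cat > fit.py <<'E'
from h import *
from scipy.optimize import least_squares
def model(x,y,th,q):
    R=lambda a:np.array([np.cos(a),np.sin(a)])
    o=np.array([x,y])
    P={}
    P["hub"]=np.r_[o,0.053]; P["post"]=np.r_[o+0.064*R(th),0.059]
    P["pip"]=np.r_[o+0.042*R(th+np.radians(240)-q),0.060]
    P["arms"]=np.array([np.r_[o+0.05*R(th+k*np.pi/3-q),0.048] for k in range(6)])
    P["foot"]=np.array([np.r_[o+0.072*R(a),0.008] for a in np.linspace(0,2*np.pi,60)])
    return P
def overlay(n,c,x,y,th,q,box,f=8):
    u0,v0,u1,v1=box
    im=cv2.resize(c["frame"][v0:v1,u0:u1,::-1],None,fx=f,fy=f,interpolation=cv2.INTER_CUBIC)
    P=model(x,y,th,q)
    col={"hub":(0,255,0),"post":(0,0,255),"pip":(255,255,0),"arms":(0,255,255),"foot":(255,0,255)}
    for k,v in P.items():
        for uv in w2p(c,v): cv2.circle(im,tuple(int(t) for t in ((uv-[u0,v0]+.5)*f)),4,col[k],-1 if k!="foot" else 1)
    cv2.imwrite(n,im)
E
python3 - <<'E'
from fit import *
S=[]
for n,box in [("scene",(270,205,338,262)),("side",(290,215,352,266))]:
    c=pickle.load(open(f"pics/{n}0.pkl","rb"))
    p,rgb,uv,ok=cloud(c,box)
    # column/foot: grey foot pixels
    sp=rgb.max(1)-rgb.min(1)
    m=ok&(abs(p[:,2]-.008)<.004)&(rgb.mean(1)<125)&(np.hypot(p[:,0]-.579,p[:,1]+.069)<.09)
    S.append(p[m]);print(n,m.sum(), rgb[m].mean(0))
    q=p[m][:,:2].astype(np.float32); print(cv2.minEnclosingCircle(q))
    m=ok&(p[:,2]>.0555)&(np.hypot(p[:,0]-.579,p[:,1]+.069)<.09)
    d=p[:,0]>.59
    print("post",np.median(p[m&d],0),"pip",np.median(p[m&(p[:,0]<.555)],0))
    overlay(f"pics/{n}ov.png",c,.5785,-.069,np.radians(-15),np.radians(60),box)
E
```

```text
scene 900 [ 95.03555556  99.99777778 103.36222222]
((0.5805925726890564, -0.06695517897605896), 0.07291772216558456)
post [ 0.64221152 -0.08602749  0.05945564] pip [ 0.5410483  -0.05594122  0.05907799]
side 941 [95.84165781 98.41232731 97.1445271 ]
((0.5794054269790649, -0.07005354017019272), 0.0733562484383583)
post [ 0.63807995 -0.08608172  0.05788061] pip [ 0.53647023 -0.05814313  0.05836388]
```

Both close crops show the same thing: a grey foot, a black six-armed wheel and a steel post, with the pip on the arm opposite the post (scene pip ≈(296,217), post ≈(322,239)). That gives q ≈ 1.047, so 3 clicks. Next I'll check the overlay and the surroundings.

Run:
```python
from fit import *
a=cv2.imread("pics/sceneov.png");b=cv2.imread("pics/sideov.png")
h=max(a.shape[0],b.shape[0]);pad=lambda i:cv2.copyMakeBorder(i,0,h-i.shape[0],0,0,cv2.BORDER_CONSTANT)
cv2.imwrite("pics/ov.png",cv2.resize(np.hstack([pad(a),pad(b)]),None,fx=.76,fy=.76))
c=pickle.load(open("pics/scene0.pkl","rb"))
for n,uv,z in [("jar",(371,131),.11),("carton",(376,250),.02),("tape",(239,305),.048),("purp1",(261,187),.008),("purp2",(223,241),.008),("pink",(355,201),.008)]:
    print(n,raylift(c,[uv],z).round(3))
```

```text
jar [[0.557 0.32  0.11 ]]
carton [[ 0.759 -0.015  0.02 ]]
tape [[ 0.583 -0.347  0.048]]
purp1 [[0.354 0.028 0.008]]
purp2 [[ 0.399 -0.195  0.008]]
pink [[0.618 0.125 0.008]]
```

View pics/ov.png

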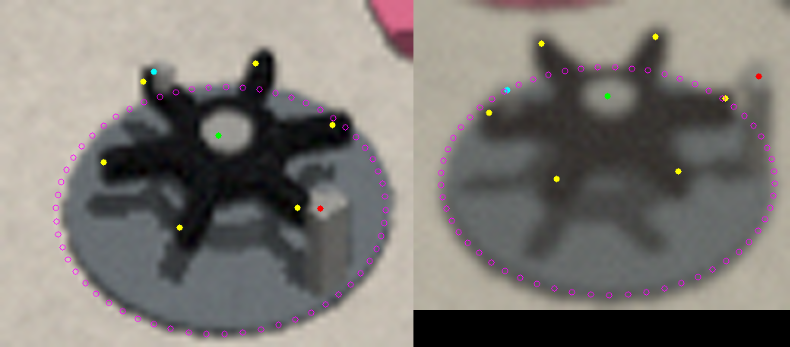

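```bash
cat > plan.py <<'E'
import numpy as np
from scipy.spatial.transform import Rotation as Ro
def pose(x,y,z,deg):
    a=np.radians(deg);c,s=np.cos(a),np.sin(a)
    return np.array([x,y,z]),np.array([[c,s,0],[s,-c,0],[0,0,-1.]])
def row(p0,R0,p,R):
    return ((R0.T@(p-p0))/.4).round(4).tolist(),(Ro.from_matrix(R0.T@R).as_rotvec()/(2*np.pi)).round(4).tolist()
C=np.array([.580,-.068]); 
def gap(deg,r=.057,z=.12): # finger at world polar angle deg, tool x pointing inward
    a=np.radians(deg); return pose(*(C+r*np.array([np.cos(a),np.sin(a)])),z,deg-180)
E
python3 - <<'E'
from plan import *
s=pose(.144,.505,.25,np.degrees(1.293))
a=pose(.35,.2,.25,40); print(row(*s,*a))
g=gap(194,z=.2); print(g); print(row(*a,*g))
E
```

```text
([-0.592, 0.7044, 0.0], [0.0, 0.0, 0.0947])
(array([ 0.52469314, -0.08178955,  0.2       ]), array([[ 0.97029573,  0.2419219 ,  0.        ],
       [ 0.2419219 , -0.97029573,  0.        ],
       [ 0.        ,  0.        , -1.        ]]))
([-0.1183, 0.8204, 0.125], [0.0, 0.0, 0.0722])
```

apply_moves:
  targets:
    - [[-0.592,0.7044,0],[0,0,0.0947]]
    - [[-0.592,0.7044,0],[0,0,0.0947]]
    - [[-0.592,0.7044,0],[0,0,0.0947]]
    - [[-0.592,0.7044,0],[0,0,0.0947]]
    - [[-0.592,0.7044,0],[0,0,0.0947]]
    - [[-0.592,0.7044,0],[0,0,0.0947]]
    - [[-0.592,0.7044,0],[0,0,0.0947]]
    - [[-0.592,0.7044,0],[0,0,0.0947]]
  jaw: 0
  grip_force: 20

```text
clock: 0.95
position: [0.3513, 0.1966, 0.2502]
tool_rot: [[0.769, 0.639, 0.001], [0.639, -0.769, -0.001], [-0.0, 0.001, -1.0]]
wrist_force: [-1.6, 1.2, -0.1]
opening: 0.0
```

apply_moves:
  targets:
    - [[-0.1183,0.8204,0.125],[0,0,0.0722]]
    - [[-0.1183,0.8204,0.125],[0,0,0.0722]]
    - [[-0.1183,0.8204,0.125],[0,0,0.0722]]
    - [[-0.1183,0.8204,0.125],[0,0,0.0722]]
    - [[-0.1183,0.8204,0.125],[0,0,0.0722]]
    - [[-0.1183,0.8204,0.125],[0,0,0.0722]]
    - [[-0.1183,0.8204,0.125],[0,0,0.0722]]
    - [[-0.1183,0.8204,0.125],[0,0,0.0722]]

```text
clock: 1.75
position: [0.5265, -0.0856, 0.1989]
tool_rot: [[0.972, 0.237, 0.0], [0.237, -0.972, -0.001], [-0.0, 0.001, -1.0]]
wrist_force: [-0.1, -0.3, 0.9]
opening: 0.001
```

```bash
cat > look.py <<'E'
import sys
from bench import *
from fit import *
from plan import C
names=sys.argv[2:];tag=sys.argv[1]
s=read_state();print(s["clock"],s["position"].round(4),np.degrees(np.arctan2(s["tool_rot"][1,0],s["tool_rot"][0,0])).round(2),s["wrist_force"].round(2),round(s["opening"],3))
for n in names:
    c=read_camera(n); pickle.dump(c,open(f"pics/{n}{tag}.pkl","wb"))
    box={"wrist":(0,0,640,400),"scene":(262,185,352,265),"side":(275,195,365,270)}[n]
    overlay(f"pics/{n}{tag}o.png",c,*C,np.radians(-16),np.radians(60),box,1 if n=="wrist" else 6)
    u0,v0,u1,v1=box;f=1 if n=="wrist" else 7
    cv2.imwrite(f"pics/{n}{tag}.png",cv2.resize(c["frame"][v0:v1,u0:u1,::-1],None,fx=f,fy=f,interpolation=cv2.INTER_CUBIC))
E
python3 look.py 1 wrist
```

```text
1.75 [ 0.5265 -0.0856  0.1989] 13.71 [-0.15 -0.28  0.86] 0.001
```

View pics/wrist1o.png

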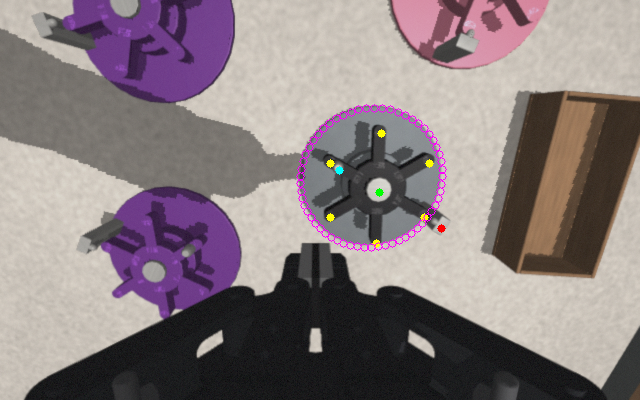

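The wrist view shows the counter's hub at (379,190) and post at (440,225); the overlay fits within about 3 px. The shut fingertips are at (317,250). The yaw looks closer to -14.5°. Next I'll measure the finger shape from the depth image.

```bash
sed -i 's/radians(-16)/radians(-14.5)/' look.py
python3 - <<'E'
from h import *
from bench import *
from plan import *
s=read_state();c=pickle.load(open("pics/wrist1.pkl","rb"))
p,rgb,uv,ok=cloud(c,(0,200,640,400))
t=(p-s["position"])@s["tool_rot"]
for a,b in [(.016,.022),(.01,.016),(.004,.01),(-.002,.004),(-.01,-.002),(-.02,-.01),(-.03,-.02)]:
    m=ok&(t[:,2]>a)&(t[:,2]<b)&(abs(t[:,0])<.08)
    if m.sum(): print(a,b,m.sum(),np.percentile(t[m][:,0],[1,99]).round(3),np.percentile(t[m][:,1],[1,99]).round(3))
s0=gap(194,z=.2)
for z in (.09,.054):
  print(row(*s0,*gap(195,z=z)))
E
```

```text
0.01 0.016 139 [-0.011  0.013] [-0.01  -0.005]
0.004 0.01 316 [-0.012  0.014] [-0.01  -0.005]
-0.002 0.004 373 [-0.013  0.014] [-0.01  -0.005]
-0.01 -0.002 561 [-0.013  0.014] [-0.01  -0.005]
-0.02 -0.01 922 [-0.012  0.013] [-0.01   0.012]
-0.03 -0.02 1719 [-0.028  0.03 ] [-0.012  0.011]
([0.0, 0.0025, 0.275], [0.0, 0.0, -0.0028])
([0.0, 0.0025, 0.365], [0.0, 0.0, -0.0028])
```

apply_moves:
  targets:
    - [[0,0.0025,0.1],[0,0,-0.0028]]
    - [[0,0.0025,0.2],[0,0,-0.0028]]
    - [[0,0.0025,0.26],[0,0,-0.0028]]
    - [[0,0.0025,0.29],[0,0,-0.0028]]
    - [[0,0.0025,0.29],[0,0,-0.0028]]
    - [[0,0.0025,0.29],[0,0,-0.0028]]

```text
clock: 2.4
position: [0.5254, -0.0824, 0.0853]
tool_rot: [[0.966, 0.26, 0.001], [0.26, -0.966, -0.0], [0.001, 0.0, -1.0]]
wrist_force: [0.6, 0.0, 0.5]
opening: -0.001
```

```bash
python3 look.py 2 wrist scene
```

```text
2.4 [ 0.5254 -0.0824  0.0853] 15.06 [0.62 0.04 0.48] -0.001
```

View pics/wrist2o.png

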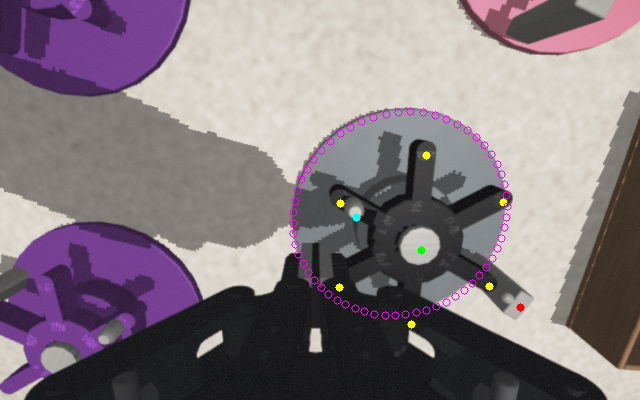

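View pics/scene2.png

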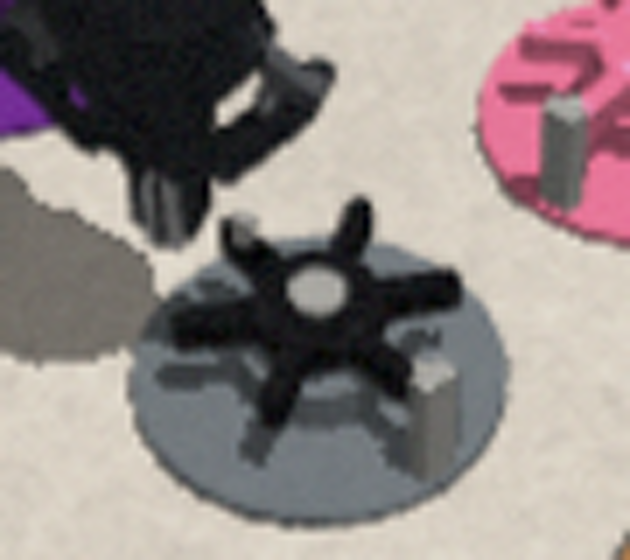

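Finger at 70 mm from the axis side, tip above the gap. The overlay is about 3 px off: hub cap at (420,247), against (421,250) from the model. I'll shift the centre by 1.5 mm in y and plan the descent and strokes.

```bash
python3 - <<'E'
import plan
from plan import *
s=gap(195,z=.084)
plan.C=np.array([.580,-.0665]); g=plan.gap
print("down",row(*s,*g(194.5,z=.054)))
p=g(194.5,z=.054)
print("stroke a");[print(row(*p,*g(194.5-3.75*k,z=.054))) for k in range(1,9)]
p=g(164.5,z=.054)
print("stroke b");[print(row(*p,*g(164.5-3.75*k,z=.054))) for k in range(1,9)]
p=g(134.5,z=.054)
print("up .1");
print("back from up", [row(*p,*g(134.5+12*k,z=.054)) for k in range(1,6)])
E
sed -i 's/^C=.*/C=np.array([.580,-.0665]);/' plan.py
```

```text
down ([0.001, -0.0049, 0.075], [0.0, 0.0, 0.0014])
stroke a
([0.0003, -0.0093, 0.0], [0.0, 0.0, 0.0104])
([0.0012, -0.0186, 0.0], [0.0, 0.0, 0.0208])
([0.0027, -0.0278, 0.0], [0.0, 0.0, 0.0312])
([0.0049, -0.0369, 0.0], [0.0, 0.0, 0.0417])
([0.0076, -0.0458, 0.0], [0.0, 0.0, 0.0521])
([0.0108, -0.0545, 0.0], [0.0, 0.0, 0.0625])
([0.0147, -0.063, 0.0], [0.0, 0.0, 0.0729])
([0.0191, -0.0713, 0.0], [0.0, 0.0, 0.0833])
stroke b
([0.0003, -0.0093, 0.0], [0.0, 0.0, 0.0104])
([0.0012, -0.0186, 0.0], [0.0, 0.0, 0.0208])
([0.0027, -0.0278, 0.0], [0.0, 0.0, 0.0312])
([0.0049, -0.0369, 0.0], [0.0, 0.0, 0.0417])
([0.0076, -0.0458, 0.0], [0.0, 0.0, 0.0521])
([0.0108, -0.0545, 0.0], [0.0, 0.0, 0.0625])
([0.0147, -0.063, 0.0], [0.0, 0.0, 0.0729])
([0.0191, -0.0713, 0.0], [0.0, 0.0, 0.0833])
up .1
back from up [([0.0031, 0.0296, 0.0], [0.0, 0.0, -0.0333]), ([0.0123, 0.058, 0.0], [0.0, 0.0, -0.0667]), ([0.0272, 0.0838, 0.0], [0.0, 0.0, -0.1]), ([0.0471, 0.1059, 0.0], [0.0, 0.0, -0.1333]), ([0.0712, 0.1234, 0.0], [0.0, 0.0, -0.1667])]
```

apply_moves:
  targets:
    - [[0.001,-0.0049,0.0],[0,0,0.0014]]
    - [[0.001,-0.0049,0.02],[0,0,0.0014]]
    - [[0.001,-0.0049,0.04],[0,0,0.0014]]
    - [[0.001,-0.0049,0.06],[0,0,0.0014]]
    - [[0.001,-0.0049,0.075],[0,0,0.0014]]
    - [[0.001,-0.0049,0.075],[0,0,0.0014]]

```text
clock: 3.1
position: [0.5236, -0.0808, 0.0529]
tool_rot: [[0.968, 0.25, -0.003], [0.25, -0.968, 0.0], [-0.003, -0.001, -1.0]]
wrist_force: [-0.1, 0.2, 0.2]
opening: -0.001
```

```bash
python3 look.py 3 wrist scene
```

```text
3.1 [ 0.5236 -0.0808  0.0529] 14.5 [-0.08  0.16  0.21] -0.001
```

View pics/scene3.png

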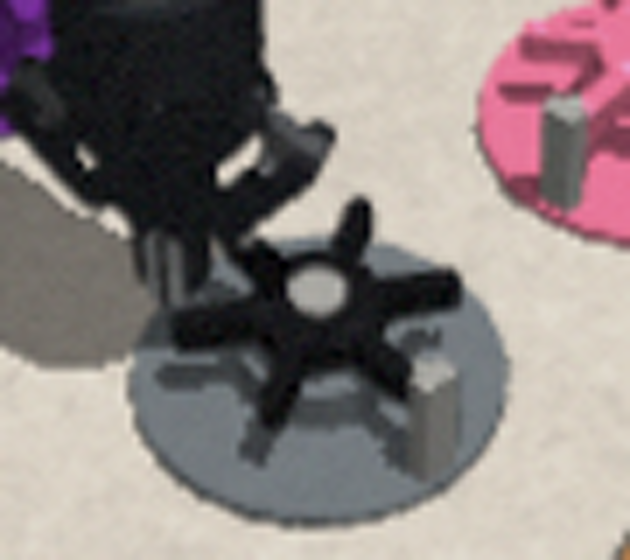

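View pics/wrist3.png

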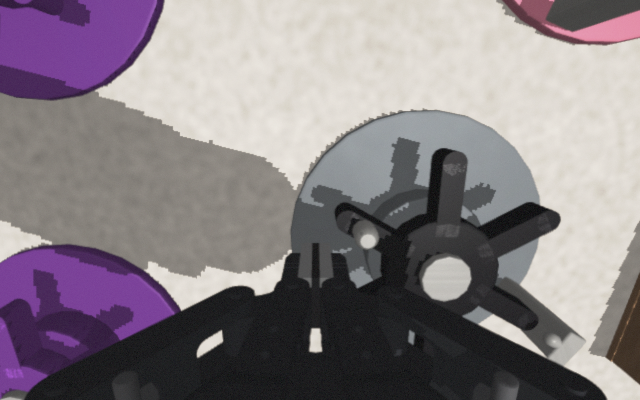

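The fingertip is in the gap behind the pip's arm (wrist view: pip (368,240), finger (317,270)), the force is near zero and the counter hasn't moved. Now stroke 1.

apply_moves:
  targets:
    - [[0.0003,-0.0093,0],[0,0,0.0104]]
    - [[0.0012,-0.0186,0],[0,0,0.0208]]
    - [[0.0027,-0.0278,0],[0,0,0.0312]]
    - [[0.0049,-0.0369,0],[0,0,0.0417]]
    - [[0.0076,-0.0458,0],[0,0,0.0521]]
    - [[0.0108,-0.0545,0],[0,0,0.0625]]
    - [[0.0147,-0.063,0],[0,0,0.0729]]
    - [[0.0191,-0.0713,0],[0,0,0.0833]]

```text
clock: 4.0
position: [0.5253, -0.0515, 0.0547]
tool_rot: [[0.963, -0.27, 0.001], [-0.27, -0.963, -0.001], [0.001, 0.0, -1.0]]
wrist_force: [0.0, -1.3, -0.7]
opening: 0.0
```

```bash
python3 look.py 4 wrist scene
```

```text
4.0 [ 0.5253 -0.0515  0.0547] -15.65 [ 0.03 -1.28 -0.7 ] 0.0
```

View pics/wrist4.png

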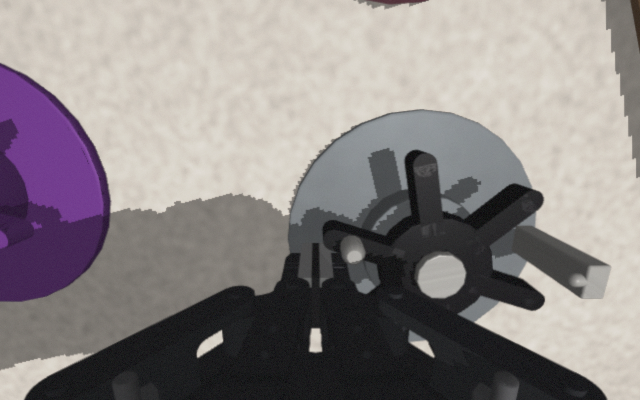

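View pics/scene4.png

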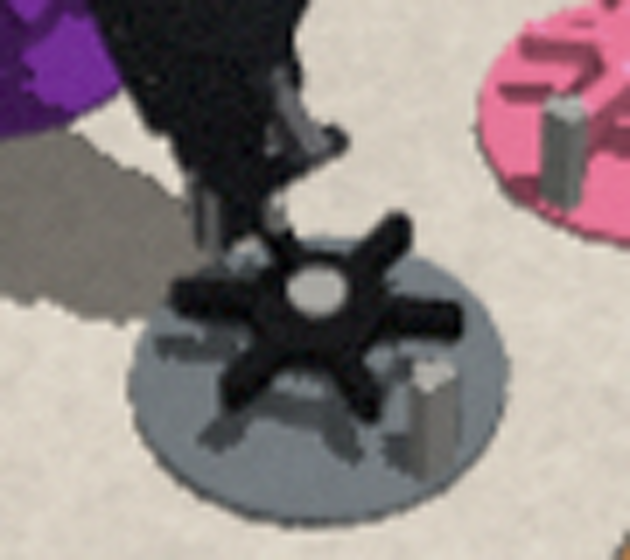

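The wheel has turned about 20° with about 1.3 N of push and the counter hasn't shifted. Next is the second half of the stroke.

apply_moves:
  targets:
    - [[0.0003,-0.0093,0],[0,0,0.0104]]
    - [[0.0012,-0.0186,0],[0,0,0.0208]]
    - [[0.0027,-0.0278,0],[0,0,0.0312]]
    - [[0.0049,-0.0369,0],[0,0,0.0417]]
    - [[0.0076,-0.0458,0],[0,0,0.0521]]
    - [[0.0108,-0.0545,0],[0,0,0.0625]]
    - [[0.0147,-0.063,0],[0,0,0.0729]]
    - [[0.0191,-0.0713,0],[0,0,0.0833]]

```text
clock: 4.9
position: [0.5403, -0.026, 0.0546]
tool_rot: [[0.7, -0.714, 0.0], [-0.714, -0.7, 0.0], [0.0, -0.0, -1.0]]
wrist_force: [0.2, 0.1, -0.3]
opening: -0.001
```

```bash
python3 look.py 5 wrist scene
```

```text
4.9 [ 0.5403 -0.026   0.0546] -45.54 [ 0.21  0.11 -0.32] -0.001
```

View pics/wrist5.png

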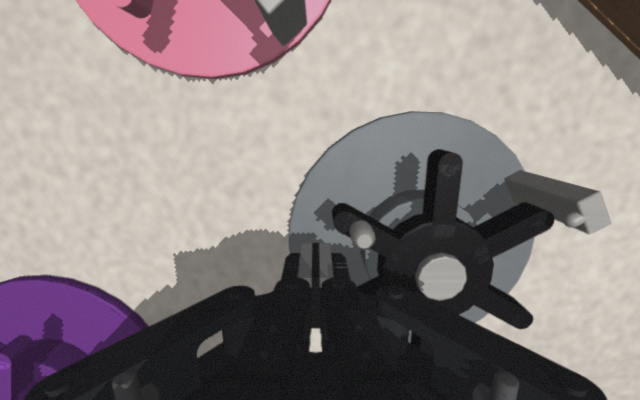

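View pics/scene5.png

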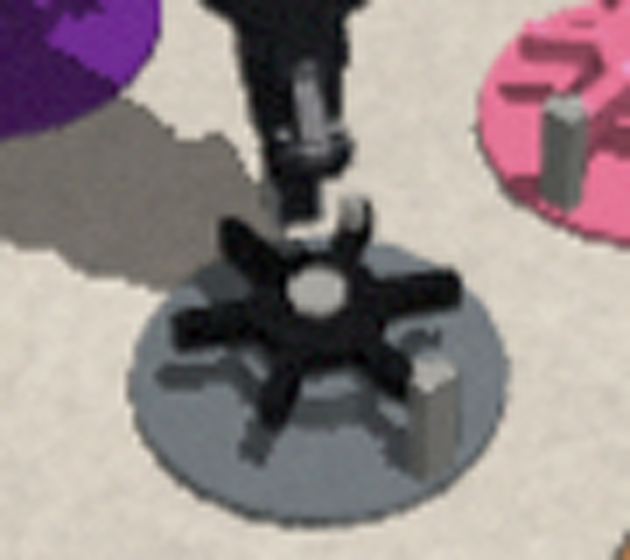

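Scene view: the pip has moved to the next click (now q ≈ 2.094), the force is about 0 and the counter hasn't shifted. Raise, swing back 60°, lower, and repeat.

apply_moves:
  targets:
    - [[0,0,-0.06],[0,0,0]]
    - [[0.0031,0.0296,-0.11],[0,0,-0.0333]]
    - [[0.0712,0.1234,-0.11],[0,0,-0.1667]]
    - [[0.0712,0.1234,-0.11],[0,0,-0.1667]]
    - [[0.0712,0.1234,-0.11],[0,0,-0.1667]]
    - [[0.0712,0.1234,-0.11],[0,0,-0.1667]]
    - [[0.0712,0.1234,-0.11],[0,0,-0.1667]]
    - [[0.0712,0.1234,-0.11],[0,0,-0.1667]]

```text
clock: 5.8
position: [0.5246, -0.0812, 0.0984]
tool_rot: [[0.968, 0.251, 0.0], [0.251, -0.968, -0.0], [0.0, 0.0, -1.0]]
wrist_force: [0.0, -0.0, 0.1]
opening: -0.002
```

apply_moves:
  targets:
    - [[0,0,0],[0,0,0]]
    - [[0,0,0],[0,0,0]]

```text
clock: 6.0
position: [0.5246, -0.081, 0.0984]
tool_rot: [[0.97, 0.241, -0.0], [0.241, -0.97, -0.0], [-0.0, 0.0, -1.0]]
wrist_force: [0.4, 0.3, 0.5]
opening: 0.0
```

```bash
python3 look.py 6 wrist scene; python3 -c "
from plan import *
print(gap(194.5,z=.098))"
```

```text
6.0 [ 0.5246 -0.081   0.0984] 13.95 [0.44 0.34 0.5 ] 0.0
(array([ 0.52481558, -0.08077166,  0.098     ]), array([[ 0.96814764,  0.25038   ,  0.        ],
       [ 0.25038   , -0.96814764,  0.        ],
       [ 0.        ,  0.        , -1.        ]]))
```

View pics/scene6.png

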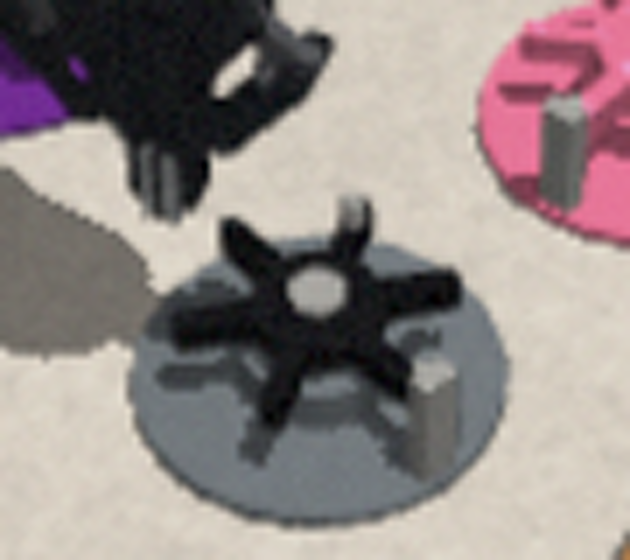

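Wheel at rest with the pip at crop (352,212), which is 120°, and the arm is back at the start pose, raised. Lower and do stroke 2.

apply_moves:
  targets:
    - [[0,0,0.03],[0,0,0]]
    - [[0,0,0.06],[0,0,0]]
    - [[0,0,0.08],[0,0,0]]
    - [[0,0,0.1],[0,0,0]]
    - [[0,0,0.11],[0,0,0]]
    - [[0,0,0.11],[0,0,0]]

```text
clock: 6.7
position: [0.5241, -0.0808, 0.0534]
tool_rot: [[0.97, 0.243, -0.002], [0.243, -0.97, 0.0], [-0.002, -0.001, -1.0]]
wrist_force: [0.1, -0.4, 1.2]
opening: -0.0
```

apply_moves:
  targets:
    - [[0.0003,-0.0093,0],[0,0,0.0104]]
    - [[0.0012,-0.0186,0],[0,0,0.0208]]
    - [[0.0027,-0.0278,0],[0,0,0.0312]]
    - [[0.0049,-0.0369,0],[0,0,0.0417]]
    - [[0.0076,-0.0458,0],[0,0,0.0521]]
    - [[0.0108,-0.0545,0],[0,0,0.0625]]
    - [[0.0147,-0.063,0],[0,0,0.0729]]
    - [[0.0191,-0.0713,0],[0,0,0.0833]]

```text
clock: 7.5
position: [0.5256, -0.0515, 0.0547]
tool_rot: [[0.961, -0.277, 0.001], [-0.277, -0.961, -0.001], [0.001, 0.0, -1.0]]
wrist_force: [0.8, -0.4, 0.2]
opening: -0.004
```

apply_moves:
  targets:
    - [[0.0003,-0.0093,0],[0,0,0.0104]]
    - [[0.0012,-0.0186,0],[0,0,0.0208]]
    - [[0.0027,-0.0278,0],[0,0,0.0312]]
    - [[0.0049,-0.0369,0],[0,0,0.0417]]
    - [[0.0076,-0.0458,0],[0,0,0.0521]]
    - [[0.0108,-0.0545,0],[0,0,0.0625]]
    - [[0.0147,-0.063,0],[0,0,0.0729]]
    - [[0.0191,-0.0713,0],[0,0,0.0833]]

```text
clock: 8.3
position: [0.5409, -0.0259, 0.0548]
tool_rot: [[0.694, -0.72, 0.001], [-0.72, -0.694, -0.0], [0.001, -0.001, -1.0]]
wrist_force: [-0.0, -0.2, -0.3]
opening: -0.003
```

apply_moves:
  targets:
    - [[0,0,-0.06],[0,0,0]]
    - [[0.0031,0.0296,-0.11],[0,0,-0.0333]]
    - [[0.0712,0.1234,-0.11],[0,0,-0.1667]]
    - [[0.0712,0.1234,-0.11],[0,0,-0.1667]]
    - [[0.0712,0.1234,-0.11],[0,0,-0.1667]]
    - [[0.0712,0.1234,-0.11],[0,0,-0.1667]]
    - [[0.0712,0.1234,-0.11],[0,0,-0.1667]]
    - [[0.0712,0.1234,-0.11],[0,0,-0.1667]]

```text
clock: 9.1
position: [0.5252, -0.081, 0.0988]
tool_rot: [[0.97, 0.242, 0.001], [0.242, -0.97, -0.0], [0.001, 0.0, -1.0]]
wrist_force: [0.3, -0.6, -0.3]
opening: -0.002
```

apply_moves:
  targets:
    - [[0,0,0],[0,0,0]]
    - [[0,0,0],[0,0,0]]
    - [[0,0,0],[0,0,0]]

```text
clock: 9.4
position: [0.5249, -0.0808, 0.0985]
tool_rot: [[0.972, 0.234, 0.0], [0.234, -0.972, -0.0], [0.0, 0.0, -1.0]]
wrist_force: [0.4, -0.4, -0.8]
opening: 0.001
```

```bash
python3 look.py 7 wrist scene
```

```text
9.4 [ 0.5249 -0.0808  0.0985] 13.52 [ 0.43 -0.43 -0.78] 0.001
```

View pics/scene7.png

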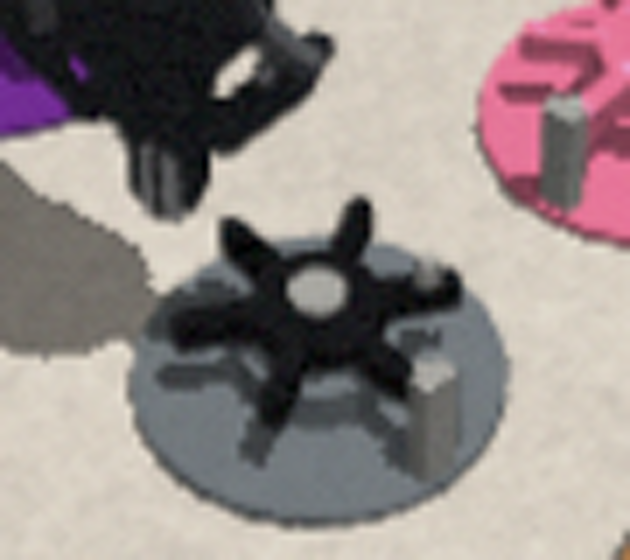

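View pics/wrist7.png

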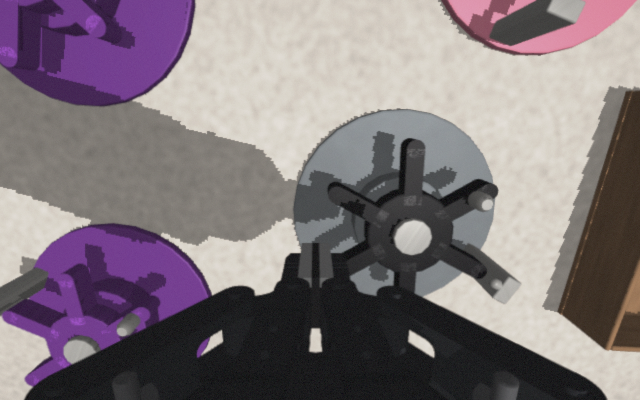

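The pip now sits one click short of the pointer (wrist view: pip (485,203), post (505,287)) and has rested there over 1 s. Last stroke.

apply_moves:
  targets:
    - [[0,0,0.03],[0,0,0]]
    - [[0,0,0.06],[0,0,0]]
    - [[0,0,0.08],[0,0,0]]
    - [[0,0,0.1],[0,0,0]]
    - [[0,0,0.11],[0,0,0]]
    - [[0,0,0.11],[0,0,0]]

```text
clock: 10.1
position: [0.5242, -0.0807, 0.0534]
tool_rot: [[0.972, 0.236, -0.002], [0.236, -0.972, 0.0], [-0.002, -0.001, -1.0]]
wrist_force: [0.6, 0.4, 0.7]
opening: 0.001
```

apply_moves:
  targets:
    - [[0.0003,-0.0093,0],[0,0,0.0104]]
    - [[0.0012,-0.0186,0],[0,0,0.0208]]
    - [[0.0027,-0.0278,0],[0,0,0.0312]]
    - [[0.0049,-0.0369,0],[0,0,0.0417]]
    - [[0.0076,-0.0458,0],[0,0,0.0521]]
    - [[0.0108,-0.0545,0],[0,0,0.0625]]
    - [[0.0147,-0.063,0],[0,0,0.0729]]
    - [[0.0191,-0.0713,0],[0,0,0.0833]]

```text
clock: 10.9
position: [0.5257, -0.0514, 0.0547]
tool_rot: [[0.959, -0.284, 0.0], [-0.284, -0.959, -0.0], [0.001, 0.0, -1.0]]
wrist_force: [0.4, -0.5, 0.1]
opening: 0.003
```

apply_moves:
  targets:
    - [[0.0003,-0.0093,0],[0,0,0.0104]]
    - [[0.0012,-0.0186,0],[0,0,0.0208]]
    - [[0.0027,-0.0278,0],[0,0,0.0312]]
    - [[0.0049,-0.0369,0],[0,0,0.0417]]
    - [[0.0076,-0.0458,0],[0,0,0.0521]]
    - [[0.0108,-0.0545,0],[0,0,0.0625]]
    - [[0.0147,-0.063,0],[0,0,0.0729]]
    - [[0.0191,-0.0713,0],[0,0,0.0833]]

```text
clock: 11.7
position: [0.5414, -0.026, 0.0548]
tool_rot: [[0.688, -0.725, 0.001], [-0.725, -0.688, -0.0], [0.001, -0.001, -1.0]]
wrist_force: [-0.3, -0.1, -0.3]
opening: 0.005
```

apply_moves:
  targets:
    - [[0,0,-0.05],[0,0,0]]
    - [[0,0,-0.12],[0,0,0]]
    - [[-0.05,0,-0.22],[0,0,0]]
    - [[-0.05,0,-0.3],[0,0,0]]
    - [[-0.05,0,-0.3],[0,0,0]]
    - [[-0.05,0,-0.3],[0,0,0]]

```text
clock: 12.3
position: [0.528, -0.0116, 0.1754]
tool_rot: [[0.69, -0.723, 0.003], [-0.723, -0.69, -0.0], [0.002, -0.002, -1.0]]
wrist_force: [-0.8, 0.3, -1.0]
opening: 0.002
```

```bash
python3 look.py 8 wrist scene side
python3 - <<'E'
from h import *
import cv2
# displacement check: compare start/end in scene
c0=pickle.load(open("pics/scene0.pkl","rb"));c=pickle.load(open("pics/scene8.pkl","rb"))
for n,b in [("post/counter",(300,232,345,262)),("carton",(345,215,405,290)),("tape",(212,285,266,335)),("jar",(352,120,388,168))]:
    u0,v0,u1,v1=b
    print(n,np.abs(c0["frame"][v0:v1,u0:u1].astype(int)-c["frame"][v0:v1,u0:u1]).mean().round(2))
E
```

```text
12.3 [ 0.528  -0.0116  0.1754] -46.33 [-0.77  0.31 -0.96] 0.002
post/counter 8.18
carton 7.69
tape 7.46
jar 8.1
```

View pics/scene8.png

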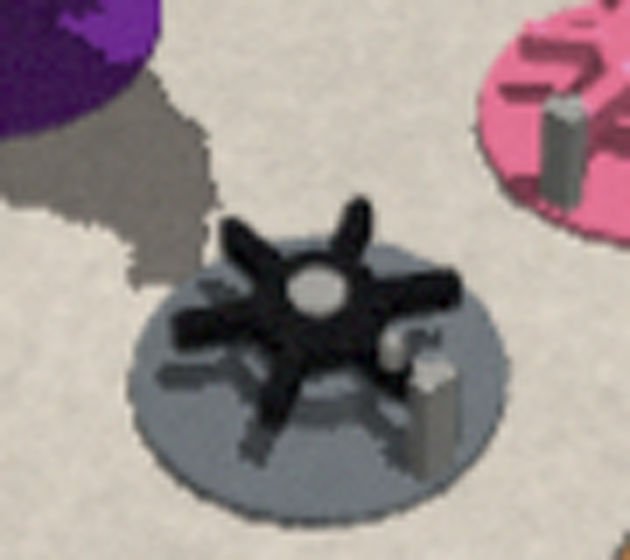

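View pics/wrist8.png

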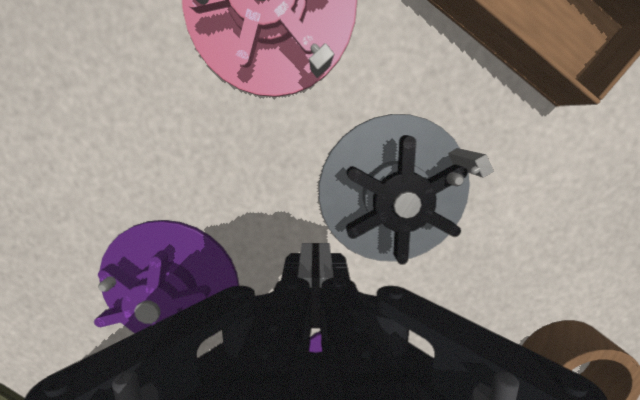

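The pip (wrist view (455,178)) is at the pointer post (480,162). The foot outline in the scene view is where it was, and the fingers are clear at z = 0.175. The difference images are level noise (about 8 everywhere), so nothing has moved. Handing in.

```bash
python3 -c "
from bench import *
print(hand_in())"
```

```text
the job is handed in; nothing more can be done
None
```

I flicked the counter's wheel clockwise three clicks, from 1.047 to 4.189 rad, and the pip now rests at the pointer. I used the shut fingertips and three short arc strokes. The last pictures and readings found no check that failed; the hand-in gave no verdict.

- **Stop before the pointer:** the wheel sat in the last click before the pointer for more than a second, and a picture confirmed it.
- **Force:** the highest wrist force read between moves was about 1.7 N. That reading was in free motion; with the finger on the wheel it was about 1.5 N.
- **Counter and bystanders:** the counter's foot looks unmoved in the scene view. The jar, tape roll and carton differ from the first picture only by an even image noise.
- **Robot:** the gripper is clear of everything, with the fingertips about 0.16 m above the table. The clock was about 12.5 s of the 61 s allowed.
- **Less certain:** I read the wheel angle from the pictures, not from a joint sensor. My estimate of the counter's position differed between cameras by about 1 to 3 mm, which the finger's clearance covered.

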